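# Scan a reagent bottle into stock

### The arm

A 7-joint arm with a two-finger parallel gripper is mounted at the origin on a cart in front of the work surface, level with it; the furniture and walls round the work are solid. World frame = base frame: x ahead of the robot, y to its left, z up, the work surface at z = 0. Lengths are in m, angles in rad, forces in N, time in s.
With the tool pointing down it reaches from about 0.425 to 1.025 m from the base axis. Payload 9.4 kg.
Tool frame: the origin (TCP) lies at the very end of the fingers, on their centre line; the grasp point (between the pads) lies 19 mm behind it (env.grip_point_offset is the distance from the TCP to the grasp point, in m); z points along the fingers, y is the line along which they close (so a half turn about z gives the same grasp; the last joint's range is limited). The gripper opens to 93 mm and grips with 3 to 60 N. Pads are 15 mm wide; open, the fingers measure 128 mm over their backs; the gripper's body (75 mm by 188 mm) begins 65 mm behind the grasp point.
Start: joints at [-1.345, 0.599, -0.003, 1.599, 0.002, 0.943, -0.08], TCP at [0.216, 0.692, 0.219] pointing down, gripper open.
Joint ranges: [-2.57, 2.57], [-0.35, 1.97], [-1.29, 1.29], [0.11, 2.56], [-1.05, 4.19], [0.11, 1.86], [-2.63, 2.63]. Speed limits (rad/s): [2.22, 2.22, 3.01, 3.01, 3.14, 3.14, 3.14].

### API

Orientations are given as a rotation vector (axis times angle).
In Python, from plant import env gives the robot as it stands.
- The arm moves only by the tool servo_tool, never from a script. Its argument "plan" is a list of rows, each a list of 3 entries, a list of its own where there are three numbers: the opening, from 0 (shut) to 1 (fully open), then the shift along the world's x, y, z in cm, then the turn, a rotation vector about the world's x, y, z in degrees. In form: [[gripper, [dx, dy, dz], [wx, wy, wz]], ...]. A call has 1 to 10 rows; each row is the pose to reach, as a shift and turn from the pose commanded when the call began; what a row does not reach only later rows make up. A row lasts 1/10 s, in which the tool goes at most 50 mm and 8.59 degrees, less where a joint would pass 70% of its speed; a pose out of reach is approached as far as the arm can. A call with a gripper value outside its range is refused whole. The fingers move at their own pace and stop on an object; "force" is the grip in N (left out, the last holds). Time passes only in rows, so rows that repeat a pose let the fingers close. It gives the time, the measured TCP pose, the force, the opening and the grip force at its end, in the units of the state.
- env.state(): the state, without advancing time (a new reading comes with each control period).
- env.camera(name): name is "scene" or "top"; returns a dict with "pixels" (420x560x3 uint8, red, green, blue), "range_z" (420x560 float32, m along the optical axis (not along the pixel's ray), 0 where there is no reading), "vfov" (degrees; the focal length in pixels is half the picture's height over the tangent of half this angle, whatever the lens; pixels are square), "cx", "cy" (the principal point, pixels), "k1" (the pictures are not rectified: a ray, as slopes to the right and down, at radius r is drawn at 1 + k1 r^2 times it, then the intrinsics apply), "R" (3x3) and "t" (3): a world point X has camera coordinates R X + t. Camera axes: x right, y down, z forward; pixel columns grow to the right and rows downward; lengths in m; the calibration is good to about 2 mm. A picture is of the moment at which its call begins.
- env.finish_job(): hands the job in; it is judged then, once.
Trained networks look in the newest picture that a camera, given by its name, has taken for a name from the list of things; names that differ only in an ending like _2 or _b are one class to them, and where a whole thing is asked for, a point or a joint stands for the part that bears it (a point fixed in the world has none). Each returns a list of dicts, best first, with "p" (0 to 1); they miss things now and then, are a little off and sometimes report something else, mostly with a low value. They report only what shows in the picture. A call takes as long as a camera call.
- env.search_frame(label, camera): "xyz" ([x, y, z] in m, in world coordinates, good to about 4 mm: the middle of the surface that is visible of it).
- env.regions_of(label, camera): "pixels" (420x560 bool, what is visible of it).
The state is a dict: "clock": time; "joint_positions": joint angles; "joint_vel": joint speeds; "effort": joint torques, N m; "tool_pos": TCP position; "ee_rot": TCP orientation; "contact_force": force on the tool from outside, world axes, zero at the start; "ft_torque": the same for the moment, N m; "width": finger opening in m; "grasp_force": force on a finger pad.
Only numpy, scipy, OpenCV 4.12 (cv2) and the standard library are available. Lean on these libraries where they do the work, as an engineer would, in place of code of your own. Each camera call takes 0.05 s, during which the arm holds its last target. There are 200 camera calls.

### The job

Pick up the bar-code scanner and point it squarely at the bar-code sticker of the amber bottle with the blue cap, its window about 80 mm from the sticker and the middle of the sticker straight ahead, and hold it still there for a good second so that it reads. Do not scan either of the other two bottles and leave all three standing where they are. Then lay the scanner back flat on its mat, in the middle and along it, without dropping it.

Things in the scene. Friction and masses are not known exactly. Their poses are not given: they have to be found in the camera images.
- scanner_grip (a point): Hand bar-code scanner (loose, 180 g), lying flat on its mat at the start: a straight grey handle 114 long, 34 wide, 36 tall with a yellow head 50 wide, 42 tall, 40 long at its front end; 157 mm long in all. This point is on the handle near the balance point, 20 mm above the scanner's underside (handle top 16 mm above it), where the handle is 34 mm wide. Own x = aiming direction, from handle to head; y = to its left across the handle; z = up when it lies flat.
- scanner_nose (a point): Middle of the scanner's dark window with its red strip, on the front of the yellow head: 71 mm along +x from scanner_grip. The scanner reads straight ahead along its own x, by itself, with no trigger.
- scanner_spot (a point): Centre of the scanner's reading spot: a point in the air 80 mm straight ahead of the window (the ideal reading distance), 151 mm along +x from scanner_grip.
- scanner: The scanner as a whole; origin on its underside below the middle of its length (the grip point is 5 mm ahead of it and 20 mm above it), axes as scanner_grip.
- mat_top (a point): Middle of the top of the scanner's thin mat (fixed, blue with a black rim): 210 long along its x, 100 wide along its y, 4 thick, its top 4 mm above the bench.
- amber_blue_label (a point): Centre of the bar-code sticker (white with upright black bars, 44 wide round the bottle, 40 tall) on the amber glass bottle with the blue cap, 68 mm in diameter, 142 mm tall. It lies on the bottle's side 50 mm above the bench; x = straight out of the sticker, away from the bottle, level; z = up. It faces roughly the robot.
- amber_blue: The amber glass bottle with the blue cap, 68 mm in diameter, 142 mm tall, loose, standing on the bench; origin at the centre of its underside, z up.
- amber_black_label (a point): Centre of the bar-code sticker (white with upright black bars, 44 wide round the bottle, 40 tall) on the amber glass bottle with the black cap, 66 mm in diameter, 135 mm tall. It lies on the bottle's side 50 mm above the bench; x = straight out of the sticker, away from the bottle, level; z = up. It faces roughly the robot.
- amber_black: The amber glass bottle with the black cap, 66 mm in diameter, 135 mm tall, loose, standing on the bench; origin at the centre of its underside, z up.
- white_red_label (a point): Centre of the bar-code sticker (white with upright black bars, 44 wide round the bottle, 40 tall) on the white bottle with the red cap, 60 mm in diameter, 120 mm tall. It lies on the bottle's side 50 mm above the bench; x = straight out of the sticker, away from the bottle, level; z = up. It faces roughly the robot.
- white_red: The white bottle with the red cap, 60 mm in diameter, 120 mm tall, loose, standing on the bench; origin at the centre of its underside, z up.

How it is judged:
By the outcome, as a careful person would: the job done as asked, in the order asked, and still so for the second after the job is handed in, with the robot touching nothing.
It also fails if it takes over 51 s, if anything falls off the work surface, if the arm or the gripper's body presses on something with over 40 N, if the wrist force passes 120 N, or if a joint passes its speed limit or range.

## Working session

There is one attempt and no reset: what is moved stays moved. The work goes in short steps, Python scripts to look and compute and a tool call to move; the robot and the scene stay as the last step left them, time stands still between calls to the robot, and variables do not carry over. Pictures are saved under pics/ and viewed, at most 10 in all, crops included, and the job is handed in when it is done.

Besides the shell and the picture viewer there is one more tool, called after "Request:" as a command line: name --argument value ..., lists and objects as JSON in quotes. servo_tool: Moves the arm, as the interface text tells. Its arguments: {"type":"object","properties":{"plan":{"type":"array","items":{"type":"array"}},"force":{"type":"number"}},"required":["plan"]}

```bash
ls; mkdir -p pics
cat > h.py <<'E'
import numpy as np, cv2
from plant import env
def look(c,name=None):
    d=env.camera(c)
    if name: cv2.imwrite('pics/'+name,d['pixels'][:,:,::-1])
    return d
def cloud(d,mask=None):
    p=d['pixels'];h,w=p.shape[:2];f=h/2/np.tan(np.radians(d['vfov'])/2)
    v,u=np.nonzero((d['range_z']>0)&(np.ones((h,w),bool) if mask is None else mask))
    K=np.array([[f,0,d['cx']],[0,f,d['cy']],[0,0,1.]])
    n=cv2.undistortPoints(np.c_[u,v].astype(float)[:,None],K,np.array([d['k1'],0,0,0.]))[:,0]
    z=d['range_z'][v,u]
    C=np.c_[n*z[:,None],z]
    return (C-d['t'])@np.array(d['R']),p[v,u],np.c_[u,v]
E
python3 - <<'E'
from h import *
s=env.state();print({k:np.round(v,3) for k,v in s.items()})
for c in('scene','top'):
    d=look(c,c+'0.png');print(c,d['vfov'],d['k1'],'campos',-np.array(d['R']).T@d['t'])
    for l in['scanner','scanner_grip','scanner_nose','mat_top','amber_blue','amber_blue_label','amber_black','amber_black_label','white_red','white_red_label']:
        print(l,[(np.round(r['xyz'],3).tolist(),round(r['p'],2)) for r in env.search_frame(l,c)[:2]])
E
```

```text
pics
{'clock': np.float64(0.0), 'joint_positions': array([-1.345,  0.6  , -0.003,  1.6  ,  0.002,  0.943, -0.08 ]), 'joint_vel': array([ 0.001, -0.001,  0.001, -0.001,  0.001, -0.001, -0.001]), 'effort': array([-1.0000e-03, -7.6505e+01,  1.4970e+00, -2.5237e+01, -5.2000e-02,
        1.7000e-02,  0.0000e+00]), 'tool_pos': array([0.216, 0.692, 0.218]), 'ee_rot': array([-4.740e-01, -3.106e+00,  3.000e-03]), 'contact_force': array([ 1.106, -0.123, -0.354]), 'ft_torque': array([-0.016,  0.004, -0.029]), 'grasp_force': np.float64(0.0), 'width': np.float64(0.093)}
scene 45.09147539539227 0.03372611769461329 campos [ 0.2497681  -0.75679109  0.62658879]
scanner [([0.5, -0.252, 0.04], 0.86)]
scanner_grip [([0.502, -0.252, 0.037], 0.6)]
scanner_nose [([0.68, 0.117, 0.098], 0.21)]
mat_top [([0.469, -0.254, 0.003], 0.97)]
amber_blue [([0.682, 0.112, 0.098], 0.64)]
amber_blue_label [([0.5, -0.25, 0.039], 0.72), ([0.68, 0.116, 0.102], 0.59)]
amber_black [([0.663, -0.004, 0.08], 0.58)]
amber_black_label []
white_red [([0.655, -0.144, 0.071], 0.87)]
white_red_label [([0.648, -0.142, 0.068], 0.67)]
top 44.151100736400544 -0.013589272508736252 campos [ 0.46405599 -0.08890047  1.10135708]
scanner [([0.504, -0.243, 0.044], 0.65)]
scanner_grip [([0.505, -0.239, 0.039], 0.63)]
scanner_nose [([0.505, -0.24, 0.037], 0.59), ([0.656, -0.126, 0.091], 0.2)]
mat_top [([0.482, -0.218, 0.009], 0.69)]
amber_blue [([0.693, 0.121, 0.104], 0.6), ([0.505, -0.242, 0.039], 0.32)]
amber_blue_label [([0.687, 0.122, 0.107], 0.76)]
amber_black [([0.659, 0.006, 0.098], 0.89)]
amber_black_label [([0.664, 0.006, 0.102], 0.59)]
white_red [([0.654, -0.128, 0.089], 0.96), ([0.48, -0.22, 0.008], 0.4)]
white_red_label [([0.655, -0.127, 0.092], 0.6)]
```

View pics/scene0.png

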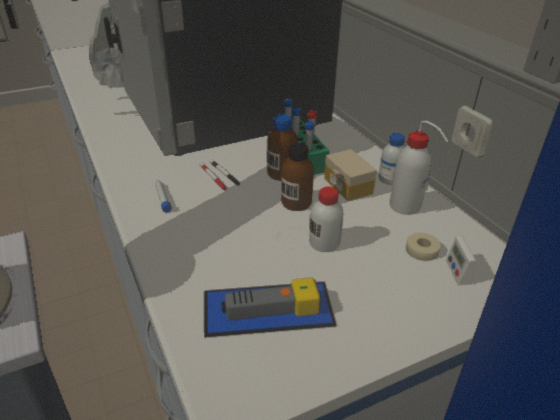

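View pics/top0.png

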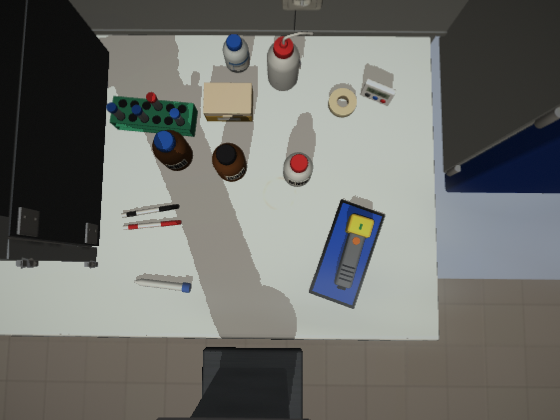

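The scene view shows the scanner at (270,302) on its blue mat, with the head pointing to +x. The amber/blue bottle is at (283,150), its label at (272,160), and a big dark cabinet stands on the left. The top view agrees: scanner (350,250), bottle (170,150), cabinet at columns under 105.

```bash
cat > m.py <<'E'
from h import *
from scipy.optimize import least_squares
def hsv(c): return cv2.cvtColor(c[None].astype(np.uint8),cv2.COLOR_RGB2HSV)[0].astype(int)
def scan(P,H,tag):
    n=(abs(P[:,0]-.49)<.16)&(abs(P[:,1]+.24)<.12)
    mat=n&(P[:,2]<.02)&(P[:,2]>-.01)&(abs(H[:,0]-115)<12)&(H[:,1]>140)
    y=n&(abs(H[:,0]-27)<6)&(H[:,1]>140)&(P[:,2]>.036)
    g=n&(P[:,2]>.03)&(H[:,1]<90)
    for k,m in(('mat',mat),('head',y),('handle',g)):
        if m.sum()<20: print(tag,k,'few');continue
        (c,s,a)=cv2.minAreaRect((P[m,:2]*1000).astype(np.float32))
        print(tag,k,m.sum(),'c',np.round(c,1),'s',np.round(s,1),'a',round(a,1),'z',np.percentile(P[m,2],[10,50,90]).round(4))
if __name__=='__main__':
    for c in('scene','top'):
        d=look(c);P,C,uv=cloud(d);H=hsv(C);scan(P,H,c)
        np.savez('c_'+c,P=P,C=C,uv=uv)
        for nm,x0,r,ht in(('blue',(.695,.12),.034,.142),('black',(.67,0.003),.033,.135),('white',(.665,-.133),.03,.12)):
            m=(np.hypot(P[:,0]-x0[0],P[:,1]-x0[1])<.06)&(P[:,2]>.012)&(P[:,2]<.08)
            Q=P[m];f=least_squares(lambda p:np.hypot(Q[:,0]-p[0],Q[:,1]-p[1])-r,x0,loss='soft_l1',f_scale=.001)
            t=(np.hypot(P[:,0]-x0[0],P[:,1]-x0[1])<.05)&(P[:,2]>ht-.006)&(P[:,2]<ht+.01)
            print(c,nm,m.sum(),f.x.round(4),'res',np.median(abs(f.fun)).round(4),'cap',t.sum(),np.median(P[t],0).round(4) if t.any() else '')
            if nm=='blue' or c=='top':
                w=m&(np.hypot(P[:,0]-f.x[0],P[:,1]-f.x[1])<r+.006)&(H[:,1]<80)&(H[:,2]>60)&(P[:,2]>.025)&(P[:,2]<.075)
                a=np.degrees(np.arctan2(P[w,1]-f.x[1],P[w,0]-f.x[0]))%360
                print('  label n',w.sum(),'ang pct',np.percentile(a,[2,10,50,90,98]).round(1),'z',np.percentile(P[w,2],[2,98]).round(3)) if w.any() else 0
    T=np.load('c_top.npz')['P'];S=np.load('c_scene.npz')['P']
    A=np.r_[T,S];B=A[(A[:,2]>.15)&(A[:,0]<1)&(A[:,1]>.1)&(A[:,1]<1.2)]
    print('tall y>.1: ',np.percentile(B,[0,1,5,50,99],axis=0).round(3))
    B=A[(A[:,2]>.15)&(A[:,1]<.1)&(A[:,1]>-.8)&(A[:,0]<.85)&(A[:,0]>0)];print('tall other',len(B),np.percentile(B,[0,5,50,95,100],axis=0).round(3) if len(B) else '')
E
python3 m.py; python3 -c "
import cv2
a=cv2.imread('pics/scene0.png')[110:220,240:340];b=cv2.imread('pics/top0.png')[110:200,130:230]
o=cv2.resize(a,None,fx=4,fy=4,interpolation=2);p=cv2.resize(b,None,fx=4,fy=4,interpolation=2)
import numpy as np
p=cv2.copyMakeBorder(p,0,o.shape[0]-p.shape[0],0,0,0)
cv2.imwrite('pics/crop.png',np.hstack([o,p]))"
```

```text
scene mat 1751 c [ 496.2 -233.3] s [ 90.1 196.2] a 71.1 z [0.0033 0.0046 0.006 ]
scene head 557 c [ 550.8 -258.3] s [47.7 39.4] a 72.5 z [0.0411 0.0456 0.0472]
scene handle 1680 c [ 555.8 -220.6] s [251.2 120. ] a 23.4 z [0.0342 0.0401 0.0751]
scene blue 457 [0.7028 0.1331] res 0.001 cap 155 [0.6998 0.1265 0.1418]
  label n 143 ang pct [162.5 175.9 215.9 234.9 235.9] z [0.028 0.072]
scene black 865 [0.6792 0.0145] res 0.0008 cap 187 [0.6769 0.0091 0.135 ]
scene white 945 [ 0.6663 -0.1258] res 0.0007 cap 207 [ 0.6643 -0.1298  0.1198]
top mat 1866 c [ 497.  -235.4] s [ 89.7 197. ] a 71.2 z [0.0021 0.0046 0.0072]
top head 420 c [ 551.7 -256.7] s [47.6 39. ] a 72.7 z [0.0429 0.0459 0.0486]
top handle 1022 c [ 554.7 -219.5] s [249.4 116.4] a 23.3 z [0.0367 0.0405 0.0756]
top blue 399 [0.7063 0.1284] res 0.0034 cap 326 [0.702  0.13   0.1418]
  label n 13 ang pct [164.6 172.  198.7 296.  301.4] z [0.032 0.073]
top black 183 [0.6792 0.0122] res 0.0003 cap 311 [0.6786 0.0114 0.1351]
  label n 46 ang pct [169.  174.3 207.6 263.6 275. ] z [0.026 0.072]
top white 170 [ 0.6662 -0.1285] res 0.0004 cap 250 [ 0.6656 -0.1284  0.1205]
  label n 89 ang pct [ 93.7 111.6 164.6 222.1 239.2] z [0.027 0.074]
tall y>.1:  [[0.197 0.1   0.15 ]
 [0.441 0.12  0.153]
 [0.473 0.206 0.163]
 [0.682 0.288 0.272]
 [0.985 0.698 0.433]]
tall other 22532 [[ 0.646 -0.612  0.15 ]
 [ 0.648 -0.579  0.162]
 [ 0.65  -0.507  0.267]
 [ 0.824 -0.489  0.388]
 [ 0.85  -0.478  0.442]]
```

View pics/crop.png

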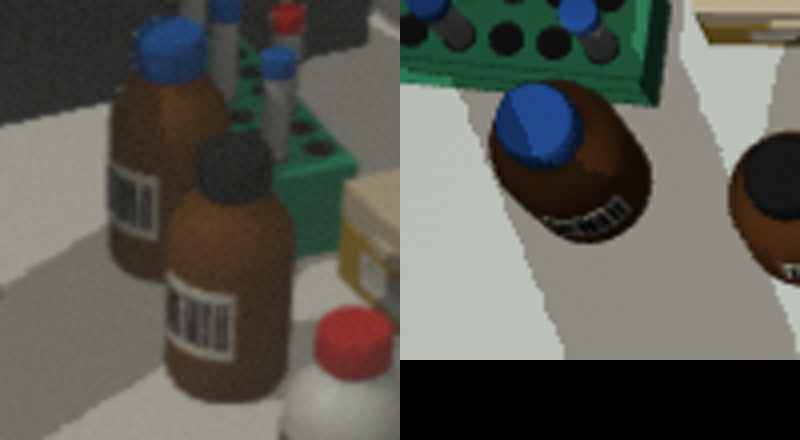

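The crop shows the label clearly in both views; its right edge sits at the (158,205) crop position in scene. Next I fit its yaw, then the handle and the cabinet extents.

```bash
cat > f.py <<'E'
from m import *
def proj(d,X):
    Rv=cv2.Rodrigues(np.array(d['R']))[0];f=210/np.tan(np.radians(d['vfov'])/2)
    return cv2.projectPoints(X,Rv,np.array(d['t'],float),np.array([[f,0,d['cx']],[0,f,d['cy']],[0,0,1.]]),np.array([d['k1'],0,0,0.]))[0][:,0]
ds={c:look(c) for c in('scene','top')}
for nm,c0,r in(('blue',(.7025,.1305),.034),('black',(.6792,.0125),.033),('white',(.6662,-.128),.03)):
  for c,d in ds.items():
    cam=-np.array(d['R']).T@d['t'];sat=cv2.cvtColor(d['pixels'],cv2.COLOR_RGB2HSV)[...,1].astype(np.float32)
    if nm=='white': sat=d['pixels'].mean(2).astype(np.float32)
    A=np.radians(np.arange(90,330,1.5));Z=np.linspace(.02,.08,25);aa,zz=np.meshgrid(A,Z)
    n=np.c_[np.cos(aa.ravel()),np.sin(aa.ravel()),0*aa.ravel()];X=np.c_[c0[0]+r*n[:,0],c0[1]+r*n[:,1],zz.ravel()]
    vis=((cam-X)*n).sum(1)/np.linalg.norm(cam-X,axis=1)>.15
    uv=proj(d,X).astype(np.float32);I=cv2.remap(sat,uv[:,:1],uv[:,1:],1).ravel()
    best=[]
    for y in range(165,236,1):
        inn=(abs(aa.ravel()-np.radians(y))<.022/r)&(abs(zz.ravel()-.05)<.02)
        i,o=I[inn&vis],I[~inn&vis]
        best.append((abs(i.mean()-o.mean())*np.sqrt(len(i)*len(o)),y))
    best.sort();print(nm,c,[b[1] for b in best[-5:]])
S=np.load('c_scene.npz');T=np.load('c_top.npz')
for D in(S,T):
    P=D['P'];H=hsv(D['C']);u=np.array([np.cos(np.radians(-18.9)),np.sin(np.radians(-18.9))]);v=np.array([-u[1],u[0]])
    q=(P[:,:2]-[.4966,-.2345]);a=q@u;b=q@v
    m=(abs(a)<.1)&(abs(b)<.045)&(P[:,2]>.03)&(P[:,2]<.055)
    print('scanner in mat frame (mm) a',np.percentile(a[m],[1,50,99])*1e3,'b',np.percentile(b[m],[1,50,99])*1e3)
    g=m&(a<.02);k=np.polyfit(a[g],b[g],1);print('handle slope deg',np.degrees(np.arctan(k[0])),'b@0 mm',k[1]*1e3)
    (c,s,an)=cv2.minAreaRect((P[g&(P[:,2]>.034),:2]*1000).astype(np.float32));print(c,s,an)
A=np.r_[S['P'],T['P']];B=A[(A[:,1]>.2)&(A[:,2]>.12)]
for x0 in np.arange(0,1,.1):
    k=B[(B[:,0]>=x0)&(B[:,0]<x0+.1)]
    if len(k)>20:print('x',x0.round(1),len(k),'y',np.percentile(k[:,1],[.5,99.5]).round(3),'z',np.percentile(k[:,2],[.5,99.5]).round(3))
from scipy.spatial.transform import Rotation as R
print(R.from_rotvec(env.state()['ee_rot']).as_matrix().round(2))
E
python3 f.py
```

```text
blue scene [195, 196, 199, 197, 198]
blue top [194, 195, 197, 198, 196]
black scene [203, 204, 207, 205, 206]
black top [209, 204, 205, 206, 207]
white scene [177, 178, 174, 175, 176]
white top [185, 186, 187, 188, 189]
scanner in mat frame (mm) a [-69.27957093  13.54765117  78.5125491 ] b [-28.05793994 -11.95047335  17.58071969]
handle slope deg 1.6070725667302586 b@0 mm -10.000386780448189
(470.7271423339844, -232.6368408203125) (35.34552001953125, 90.67347717285156) 73.82806396484375
scanner in mat frame (mm) a [-69.07023117  13.67407199  79.17372899] b [-26.91626786  -5.66646669  19.73569595]
handle slope deg 2.3129014248072903 b@0 mm -5.9312156518326935
(470.7110595703125, -233.6921844482422) (34.303646087646484, 90.0428237915039) 73.47793579101562
x 0.2 413 y [0.599 0.749] z [0.219 0.318]
x 0.4 6302 y [0.277 1.028] z [0.121 0.399]
x 0.5 10384 y [0.282 1.018] z [0.122 0.414]
x 0.6 9740 y [0.284 0.293] z [0.123 0.429]
x 0.7 9427 y [0.24  0.293] z [0.121 0.444]
x 0.8 7286 y [0.284 0.293] z [0.122 0.446]
x 0.9 5120 y [0.201 0.363] z [0.121 0.32 ]
[[-0.95  0.3   0.  ]
 [ 0.3   0.95 -0.  ]
 [-0.    0.   -1.  ]]
```

Request:
servo_tool --plan '[[1,[1.4,-4,0],[0,0,7]],[1,[2.9,-8,0],[0,0,14]],[1,[3.9,-12,0],[0,0,21]],[1,[4.9,-16,0],[0,0,28]],[1,[5.9,-20,0],[0,0,34]],[1,[6.9,-24,0],[0,0,34]],[1,[7.4,-28,0],[0,0,34]],[1,[7.9,-32,0],[0,0,34]],[1,[8.4,-36,0],[0,0,34]],[1,[9.4,-38.5,0],[0,0,34]]]'

```text
clock: 2.3
tool_pos: [0.3098, 0.304, 0.2188]
ee_rot: [0.453, -3.109, 0.002]
contact_force: [0.3, -0.6, -0.5]
width: 0.0927
grasp_force: 0.0
```

Request:
servo_tool --plan '[[1,[2.5,-4.2,0],[0,0,0]],[1,[5.5,-8.2,0],[0,0,0]],[1,[7.5,-11.7,0],[0,0,0]],[1,[9,-15.7,0],[0,0,0]],[1,[10,-19.7,0],[0,0,0]],[1,[11,-23.7,0],[0,0,-7]],[1,[12,-27.7,0],[0,0,-14]],[1,[13,-31.7,0],[0,0,-21]],[1,[14,-35.7,0],[0,0,-28]],[1,[15,-39.7,0],[0,0,-33]]]'

```text
clock: 3.3
tool_pos: [0.4606, -0.0917, 0.219]
ee_rot: [0.454, 3.108, 0.0]
contact_force: [1.4, 0.3, 0.3]
width: 0.093
grasp_force: 0.0
```

Request:
servo_tool --plan '[[1,[1.4,-5,0],[0,0,0]],[1,[2.8,-10,0],[0,0,0]],[1,[4.2,-15.1,-1],[0,0,0]],[1,[4.2,-15.1,-5],[0,0,0]],[1,[4.2,-15.1,-9],[0,0,0]],[1,[4.2,-15.1,-12],[0,0,0]],[1,[4.2,-15.1,-14],[0,0,0]],[1,[4.2,-15.1,-14],[0,0,0]]]'

```text
clock: 4.1
tool_pos: [0.5009, -0.2404, 0.0763]
ee_rot: [-0.446, -3.106, -0.002]
contact_force: [-0.6, -0.5, 1.0]
width: 0.0931
grasp_force: 0.0
```

Run:
```python
from h import *
look('scene','s1.png');s=env.state();print(s['tool_pos'])
```

```text
[ 0.50166823 -0.24082367  0.07782972]
```

View pics/s1.png

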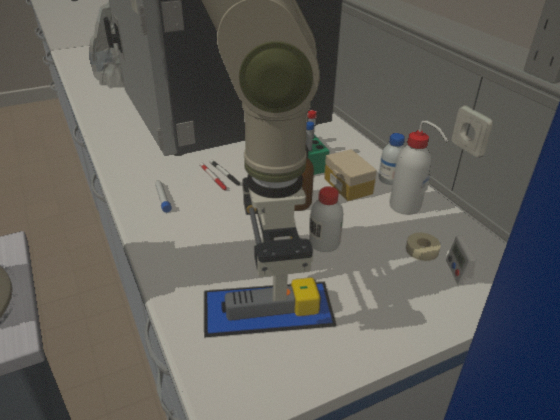

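The fingers straddle the handle just behind the head, at about (277,290). I'm descending and gripping.

Request:
servo_tool --plan '[[1,[0,-0.1,-3],[0,0,0]],[1,[0,-0.1,-5.5],[0,0,0]],[1,[0,-0.1,-6.8],[0,0,0]],[1,[0,-0.1,-6.8],[0,0,0]],[0,[0,-0.1,-6.8],[0,0,0]],[0,[0,-0.1,-6.8],[0,0,0]],[0,[0,-0.1,-6.8],[0,0,0]],[0,[0,-0.1,-6.8],[0,0,0]],[0,[0,-0.1,-6.8],[0,0,0]],[0,[0,-0.1,-6.8],[0,0,0]]]' --force 25

```text
clock: 5.15
tool_pos: [0.5022, -0.242, 0.0108]
ee_rot: [0.447, 3.109, -0.0]
contact_force: [-0.0, 0.3, -0.2]
width: 0.0493
grasp_force: 0.0
```

Request:
servo_tool --plan '[[0,[0,0,0],[0,0,0]],[0,[0,0,0],[0,0,0]],[0,[0,0,0.5],[0,0,0]],[0,[0,0,1.5],[0,0,0]],[0,[0,0,3],[0,0,0]],[0,[0,0,6],[0,0,0]],[0,[0,0,9],[0,0,0]],[0,[0,0,12],[0,0,0]],[0,[0,0,13],[0,0,0]],[0,[0,0,13],[0,0,0]]]'

```text
clock: 6.15
tool_pos: [0.5029, -0.2422, 0.1423]
ee_rot: [0.446, 3.107, -0.001]
contact_force: [-0.2, 0.2, -1.9]
width: 0.0339
grasp_force: 25.0
```

Run:
```python
from h import *
look('scene','s2.png');look('top');s=env.state();print(s['tool_pos'],s['ee_rot'],s['width'],s['grasp_force'],s['contact_force'],s['ft_torque'])
```

```text
[ 0.50180295 -0.24164775  0.14003779] [-4.46221779e-01 -3.10918734e+00 -3.67771863e-04] 0.033943023224358014 24.99607890844345 [-0.11403852  0.86485954 -1.76228041] [-0.00321011 -0.03029965  0.01973128]
```

View pics/s2.png

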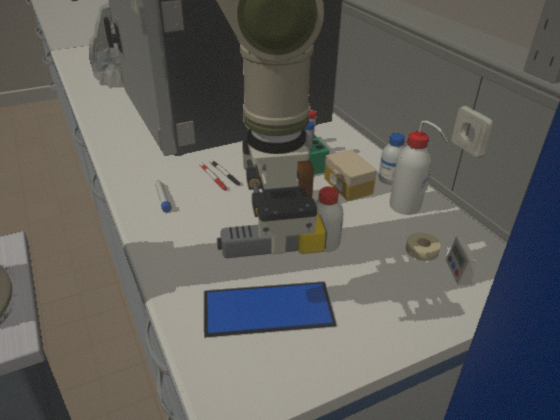

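The scanner hangs level in the gripper (head at (312,235)) and the mat is clear at (268,308). I measure the in-hand offset and the bare mat.

```bash
cat > g.py <<'E'
from m import *
import sys
from scipy.spatial.transform import Rotation as R
s=env.state();T=s['tool_pos'];M=R.from_rotvec(s['ee_rot']).as_matrix()
print('tcp',T.round(4),'yaw',np.degrees(np.arctan2(-M[1,0],-M[0,0])).round(2),'z-axis',M[:,2].round(3))
for c in('scene','top'):
    d=look(c);P,C,uv=cloud(d);H=hsv(C)
    n=(np.linalg.norm(P-T,axis=1)<.16)
    y=n&(abs(H[:,0]-27)<6)&(H[:,1]>140)
    Q=P[y];zt=np.percentile(Q[:,2],97);t=Q[Q[:,2]>zt-.006]
    if len(t)>30:
        pl=np.linalg.lstsq(np.c_[t[:,:2]-t[:,:2].mean(0),np.ones(len(t))],t[:,2],rcond=None)[0]
        c_,s_,a=cv2.minAreaRect((t[:,:2]*1e3).astype(np.float32));print(c,'head top c',np.round(c_,1),np.round(s_,1),round(a,1),'z',pl[2].round(4),'slopes deg',np.degrees(pl[:2]).round(1))
    m=(abs(P[:,0]-.49)<.16)&(abs(P[:,1]+.24)<.14)&(P[:,2]<.02)&(abs(H[:,0]-115)<12)&(H[:,1]>140)
    if m.sum()>500: print(c,'mat',m.sum(),[np.round(k,1) for k in cv2.minAreaRect((P[m,:2]*1e3).astype(np.float32))],P[m,2].mean())
E
python3 g.py
```

```text
tcp [ 0.5018 -0.2416  0.14  ] yaw -16.33 z-axis [-0.001  0.    -1.   ]
scene head top c [ 558.9 -268.4] [52.4 26.1] 35.8 z 0.1737 slopes deg [3.5 2.6]
scene mat 4704 [array([ 496.1, -233.2]), array([ 91.2, 197.2]), np.float64(71.1)] 0.004616558466557191
top head top c [ 558.5 -234.7] [ 8.1 35.1] 55.0 z 0.1768 slopes deg [ 21.9 137. ]
top mat 1562 [array([ 496.7, -233.4]), array([ 85.9, 198.1]), np.float64(71.5)] 0.004711400378111818
```

Request:
servo_tool --plan '[[0,[-1.5,2.5,1],[0,0,0]],[0,[-3,6,1.5],[0,0,0]],[0,[-4,9.5,1.5],[0,0,4]],[0,[-4,13,1.5],[0,0,9]],[0,[-4,16.5,1.5],[0,0,14]],[0,[-4,20,1.5],[0,0,20]],[0,[-4,23.5,1.5],[0,0,26]],[0,[-3,27,1.5],[0,0,32]],[0,[-1.5,30,1.5],[0,0,33.9]],[0,[0,31,1.5],[0,0,33.9]]]'

```text
clock: 7.35
tool_pos: [0.5021, 0.0715, 0.1545]
ee_rot: [0.487, -3.102, -0.002]
contact_force: [-0.6, -0.8, -1.9]
width: 0.0337
grasp_force: 25.0
```

Request:
servo_tool --plan '[[0,[1.5,0.5,0],[0,0,0]],[0,[2.4,0.7,-3],[0,0,0]],[0,[2.4,0.7,-6],[0,0,0]],[0,[2.4,0.7,-9],[0,0,0]],[0,[2.4,0.7,-11],[0,0,0]],[0,[2.4,0.7,-11.9],[0,0,0]],[0,[2.4,0.7,-11.9],[0,0,0]],[0,[2.4,0.7,-11.9],[0,0,0]],[0,[2.4,0.7,-11.9],[0,0,0]]]'

```text
clock: 8.25
tool_pos: [0.5267, 0.0751, 0.0375]
ee_rot: [-0.479, 3.103, 0.0]
contact_force: [1.1, -0.1, -1.8]
width: 0.0338
grasp_force: 25.0
```

```bash
cat >> g.py <<'E'
    cv2.imwrite('pics/'+(sys.argv+['x'])[1]+c+'.png',d['pixels'][:,:,::-1])
E
python3 g.py b; python3 -c "
import cv2,numpy as np
a=cv2.imread('pics/bscene.png')[90:290,180:380];b=cv2.imread('pics/btop.png')[90:290,80:280]
cv2.imwrite('pics/bb.png',cv2.resize(np.hstack([a,b]),None,fx=2,fy=2,interpolation=2))"
```

```text
tcp [0.5267 0.0751 0.0375] yaw 17.54 z-axis [ 0.001  0.    -1.   ]
scene head top c [581.3  67.6] [33.8  7.3] 12.4 z 0.0677 slopes deg [ 3.8 -6.1]
scene mat 4727 [array([ 496.1, -233.1]), array([ 91.6, 197.4]), np.float64(70.6)] 0.004632304770898693
top mat 3323 [array([ 496.8, -235.1]), array([ 89.2, 197. ]), np.float64(70.7)] 0.004812317151716836
```

View pics/bb.png

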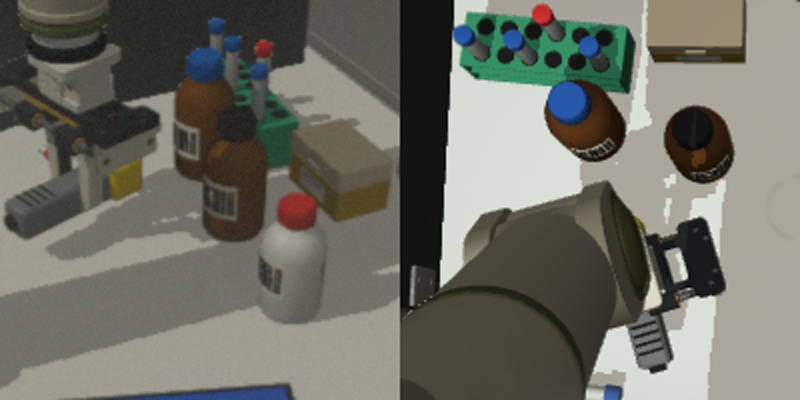

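The scanner points at the amber/blue label from about 80 mm, level to the eye. I verify in the assumed scanner frame.

```bash
cat > k.py <<'E'
from m import *
s=env.state();T=s['tool_pos'];y=np.radians(17.5);u=np.array([np.cos(y),np.sin(y),0]);v=np.array([-u[1],u[0],0])
G=T+[0,0,.0135];print('grip',G.round(4))
for c in('scene','top'):
    d=look(c);P,C,_=cloud(d);H=hsv(C);q=P-G;L=np.c_[q@u,q@v,q[:,2]]*1e3
    n=(abs(L[:,1])<32)&(abs(L[:,2])<32)
    yl=n&(abs(H[:,0]-27)<8)&(H[:,1]>110)&(abs(L[:,0]-50)<40)
    if yl.sum()>20:print(c,'yellow',yl.sum(),np.percentile(L[yl],[1,50,99],axis=0).round(1))
    h=n&(L[:,0]<-15)&(L[:,0]>-95)
    if h.sum()>20:
        print(c,'handle',h.sum(),np.percentile(L[h],[1,50,99],axis=0).round(1))
        t=h&(L[:,2]>13)&(abs(L[:,1])<12)&(L[:,0]>-80)
        if t.sum()>20:print('  top slope deg',np.degrees(np.arctan(np.polyfit(L[t,0],L[t,2],1)[0])).round(2),'z',np.median(L[t,2]).round(1),t.sum())
        sd=h&(L[:,1]<-13)&(L[:,2]<9)&(L[:,2]>-12)&(L[:,0]>-80)
        if sd.sum()>20:print('  side yaw err',np.degrees(np.arctan(np.polyfit(L[sd,0],L[sd,1],1)[0])).round(2),np.median(L[sd,1]).round(1),sd.sum())
    m=(np.hypot(P[:,0]-.7025,P[:,1]-.1305)<.04)&(P[:,2]>.02)&(P[:,2]<.08)
    if m.sum()>20:
        f=least_squares(lambda p:np.hypot(P[m,0]-p[0],P[m,1]-p[1])-.034,(.7025,.1305),loss='soft_l1',f_scale=.001).x;print(c,'bottle',f.round(4),m.sum())
        # label edge/pixel angle
        w=m&(H[:,1]<80)&(H[:,2]>60);a=np.degrees(np.arctan2(P[w,1]-f[1],P[w,0]-f[0]))%360;print(' label',np.percentile(a,[2,98]).round(1),np.percentile(P[w,2],[2,98]).round(4))
E
python3 k.py
```

```text
grip [0.5267 0.0751 0.0511]
scene yellow 226 [[ 31.5 -27.  -15.8]
 [ 47.4 -23.6   3.3]
 [ 68.8 -17.1  19.9]]
scene handle 715 [[-83.3 -18.4 -16.7]
 [-53.3 -13.1   9.4]
 [-16.2  14.6  18.5]]
  top slope deg 0.31 z 16.1 217
  side yaw err 0.06 -16.2 222
scene bottle [0.7026 0.1329] 409
 label [166.3 236. ] [0.0295 0.071 ]
top handle 491 [[-83.5 -18.4 -10.8]
 [-54.9  -3.5  15. ]
 [-26.1  15.1  20.2]]
  top slope deg 0.62 z 16.1 274
  side yaw err -1.7 -18.1 36
top bottle [0.7025 0.1309] 244
 label [147.3 299.7] [0.028  0.0719]
```

Request:
servo_tool --plan '[[0,[0,0,0],[0,0,0]],[0,[0,0,0],[0,0,0]],[0,[0,0,0],[0,0,0]],[0,[0,0,0],[0,0,0]],[0,[0,0,0],[0,0,0]],[0,[0,0,0],[0,0,0]],[0,[0,0,0],[0,0,0]],[0,[0,0,0],[0,0,0]],[0,[0,0,0],[0,0,0]],[0,[0,0,0],[0,0,0]]]'

```text
clock: 9.45
tool_pos: [0.5262, 0.075, 0.0366]
ee_rot: [0.479, -3.105, 0.0]
contact_force: [-0.5, -0.3, -0.9]
width: 0.034
grasp_force: 25.0
```

The pose checks out to within about 2 mm. I make a 1 mm touch-up and hold longer.

Request:
servo_tool --plan '[[0,[0,0.1,0],[0,0,0.4]],[0,[0,0.1,0],[0,0,0.4]],[0,[0,0.1,0],[0,0,0.4]],[0,[0,0.1,0],[0,0,0.4]],[0,[0,0.1,0],[0,0,0.4]],[0,[0,0.1,0],[0,0,0.4]],[0,[0,0.1,0],[0,0,0.4]],[0,[0,0.1,0],[0,0,0.4]],[0,[0,0.1,0],[0,0,0.4]],[0,[0,0.1,0],[0,0,0.4]]]'

```text
clock: 10.45
tool_pos: [0.5262, 0.076, 0.0366]
ee_rot: [-0.49, 3.103, 0.0]
contact_force: [-0.4, -0.1, -1.4]
width: 0.0338
grasp_force: 25.0
```

Request:
servo_tool --plan '[[0,[0,0,0],[0,0,0]],[0,[0,0,0],[0,0,0]],[0,[0,0,0],[0,0,0]],[0,[0,0,0],[0,0,0]],[0,[0,0,0],[0,0,0]],[0,[0,0,0],[0,0,0]],[0,[0,0,0],[0,0,0]],[0,[0,0,0],[0,0,0]],[0,[0,0,0],[0,0,0]],[0,[0,0,0],[0,0,0]]]'

```text
clock: 11.45
tool_pos: [0.5262, 0.076, 0.0366]
ee_rot: [-0.49, 3.103, 0.0]
contact_force: [-0.1, 0.5, -1.1]
width: 0.0336
grasp_force: 25.0
```

Request:
servo_tool --plan '[[0,[-0.5,0,3],[0,0,0]],[0,[-1,0,7],[0,0,0]],[0,[-3,-1,11],[0,0,0]],[0,[-5,-3,12],[0,0,-3]],[0,[-6.5,-6.5,12],[0,0,-8]],[0,[-6.5,-10,12],[0,0,-14]],[0,[-6.5,-13.5,12],[0,0,-20]],[0,[-6.5,-17,12],[0,0,-26]],[0,[-6.5,-20.5,12],[0,0,-32]],[0,[-6,-24,12],[0,0,-36.7]]]'

```text
clock: 12.45
tool_pos: [0.4654, -0.1653, 0.1568]
ee_rot: [-0.518, -3.098, -0.0]
contact_force: [0.1, 0.5, -1.7]
width: 0.0339
grasp_force: 25.0
```

Request:
servo_tool --plan '[[0,[1.2,-3,0],[0,0,0]],[0,[2.5,-6,0],[0,0,0]],[0,[3.5,-7.1,-2],[0,0,0]],[0,[3.5,-7.1,-6],[0,0,0]],[0,[3.5,-7.1,-9.5],[0,0,0]],[0,[3.5,-7.1,-12],[0,0,0]],[0,[3.5,-7.1,-13.5],[0,0,0]],[0,[3.5,-7.1,-14.2],[0,0,0]],[0,[3.5,-7.1,-14.3],[0,0,0]],[0,[3.5,-7.1,-14.4],[0,0,0]]]'

```text
clock: 13.45
tool_pos: [0.5015, -0.2351, 0.0132]
ee_rot: [0.512, 3.099, -0.0]
contact_force: [-0.4, -0.1, -1.3]
width: 0.0337
grasp_force: 25.0
```

Request:
servo_tool --plan '[[0,[0,0,-0.1],[0,0,0]],[0,[0,0,-0.15],[0,0,0]],[0,[0,0,-0.15],[0,0,0]],[0,[0,0,-0.15],[0,0,0]]]'

```text
clock: 13.85
tool_pos: [0.5014, -0.235, 0.0115]
ee_rot: [0.512, 3.099, -0.0]
contact_force: [0.4, 0.4, -1.5]
width: 0.0339
grasp_force: 25.0
```

Request:
servo_tool --plan '[[0,[0,0,-0.05],[0,0,0]],[0,[0,0,-0.1],[0,0,0]],[0,[0,0,-0.1],[0,0,0]],[0,[0,0,-0.1],[0,0,0]]]'

```text
clock: 14.25
tool_pos: [0.5013, -0.235, 0.0106]
ee_rot: [0.512, 3.099, 0.0]
contact_force: [-0.5, 0.2, 6.3]
width: 0.0337
grasp_force: 25.0
```

Run:
```python
from h import *
for _ in range(4):
    env.camera('top');s=env.state();print(s['contact_force'].round(2),s['tool_pos'].round(4))
```

```text
[-0.33  0.7   5.27] [ 0.5013 -0.235   0.0106]
[-0.44  0.22  4.87] [ 0.5013 -0.235   0.0106]
[-0.29  0.34  4.98] [ 0.5013 -0.235   0.0106]
[-0.14  1.47  6.09] [ 0.5013 -0.235   0.0106]
```

The wrist reads about 5 N upward, so the scanner is resting on the mat. I release and retreat straight up.

Request:
servo_tool --plan '[[0.5,[0,0,0],[0,0,0]],[0.8,[0,0,0],[0,0,0]],[1,[0,0,0],[0,0,0]],[1,[0,0,0],[0,0,0]],[1,[0,0,0],[0,0,0]],[1,[0,0,0],[0,0,0]],[1,[0,0,0],[0,0,0]],[1,[0,0,0],[0,0,0]],[1,[0,0,0],[0,0,0]]]'

```text
clock: 15.35
tool_pos: [0.5012, -0.235, 0.0101]
ee_rot: [-0.512, -3.1, 0.0]
contact_force: [0.9, 0.8, 0.2]
width: 0.0926
grasp_force: 0.0
```

Request:
servo_tool --plan '[[1,[0,0,1],[0,0,0]],[1,[0,0,3],[0,0,0]],[1,[0,0,6],[0,0,0]],[1,[0,0,10],[0,0,0]],[1,[0,0,14],[0,0,0]],[1,[-1,4,18],[0,0,0]],[1,[-2,8,20],[0,0,0]],[1,[-3,12,20],[0,0,0]],[1,[-4,16,20],[0,0,0]],[1,[-4,18,20],[0,0,0]]]'

```text
clock: 16.35
tool_pos: [0.4595, -0.052, 0.2111]
ee_rot: [0.507, 3.1, 0.002]
contact_force: [0.7, -0.5, 0.4]
width: 0.093
grasp_force: 0.0
```

```bash
python3 m.py | head -20
python3 - <<'E'
from m import *
for c in('scene','top'):
    D=np.load(f'c_{c}.npz');P=D['P'];a0=np.radians(-18.8);u=np.array([np.cos(a0),np.sin(a0)]);v=np.array([-u[1],u[0]])
    q=P[:,:2]-[.4965,-.2340];a=q@u*1e3;b=q@v*1e3;m=(abs(a)<100)&(abs(b)<45)&(P[:,2]>.034)&(P[:,2]<.055)
    print(c,np.percentile(a[m],[1,99]),[np.round(k,1) for k in cv2.minAreaRect(np.c_[a,b][m&(a<20)].astype(np.float32))])
look('scene','end.png')
E
```

```text
scene mat 2051 c [ 495.7 -233.9] s [ 89.3 197.1] a 70.7 z [0.0032 0.0046 0.006 ]
scene head 552 c [ 549.7 -253.4] s [47.7 39. ] a 69.6 z [0.0404 0.0456 0.0473]
scene handle 3295 c [ 524.4 -198.3] s [251.1 156.4] a 0.0 z [0.0374 0.0968 0.3371]
scene blue 452 [0.703  0.1328] res 0.001 cap 152 [0.7003 0.1271 0.1418]
  label n 197 ang pct [164.9 178.2 213.8 232.3 235.5] z [0.029 0.071]
scene black 864 [0.6794 0.0146] res 0.0008 cap 181 [0.677  0.009  0.1352]
scene white 949 [ 0.6663 -0.1258] res 0.0007 cap 210 [ 0.6636 -0.13    0.1198]
top mat 2111 c [ 496.5 -235.1] s [ 90.1 197.8] a 71.0 z [0.0022 0.0048 0.0074]
top head 422 c [ 550.4 -250.9] s [48.1 38.8] a 71.0 z [0.0425 0.0458 0.0487]
top handle 1710 c [ 524.9 -200.2] s [249.4 160. ] a 0.1 z [0.0377 0.044  0.3391]
top blue 403 [0.7065 0.1284] res 0.0035 cap 320 [0.7016 0.1303 0.1418]
  label n 58 ang pct [148.7 162.  192.  224.8 294.6] z [0.03  0.071]
top black 182 [0.6792 0.0122] res 0.0003 cap 309 [0.6784 0.0119 0.1352]
  label n 56 ang pct [134.7 174.5 199.7 265.5 275.8] z [0.027 0.074]
top white 171 [ 0.6663 -0.1284] res 0.0003 cap 249 [ 0.6657 -0.1283  0.1201]
  label n 69 ang pct [ 79.6 108.4 152.7 229.3 243.4] z [0.028 0.075]
tall y>.1:  [[0.44  0.1   0.15 ]
 [0.465 0.117 0.152]
 [0.474 0.192 0.163]
 [0.713 0.288 0.273]
scene [-70.89306023  75.51159256] [array([-26.7,   1.2]), array([93.2, 36.4]), np.float64(0.4)]
top [-70.79370348  76.37170346] [array([-27.7,   0.5]), array([95.3, 33.7]), np.float64(0.4)]
```

View pics/end.png

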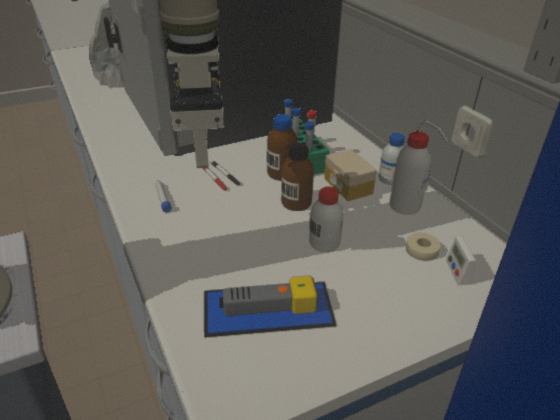

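The scanner lies centred along its mat (within about 1 mm and 0.5°) at (268,300). The bottles haven't moved and the arm is clear.

```bash
python3 -c "
from plant import env
print(env.finish_job())"
```

```text
the job is handed in; nothing more can be done
None
```

I held the scanner square on the amber/blue bottle's label at about 80 mm for 3 s, then laid it back flat, centred along its mat. The bottles did not move, and I handed the job in at about 17 s; the simulator gave no signal that the code was read.

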